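Tidy the bottling sill: bottles, nozzle caps and a boxed cell to their trays

ROBOT

A 6-joint arm with a two-finger parallel gripper is mounted at the origin on the work surface. World frame = base frame: x ahead of the robot, y to its left, z up, the work surface at z = 0. Lengths are in m, angles in rad, forces in N, time in s.
With the tool pointing down it reaches from about 0.4 to 0.925 m from the base axis. Payload 12.5 kg.
Tool frame: the origin (TCP) lies midway between the tips of the shut fingers; the grasp point (between the pads) lies 19 mm behind it (ctrl.grasp_offset is the z of the grasp point in the tool frame, in m); z points along the fingers, y is the line along which they close (so a half turn about z gives the same grasp; the last joint's range is limited). The gripper opens to 95 mm and grips with 3 to 60 N. Pads are 20 mm wide; open, the fingers measure 119 mm over their backs; the gripper's body (75 mm by 180 mm) begins 59 mm behind the grasp point.
Start: joints at [-1.264, 0.491, 1.559, -0, 1.092, -0.106], TCP at [0.251, -0.573, 0.215] pointing down, gripper open.
Joint ranges: [-3.1, 3.1], [-0.84, 2.19], [0.05, 2.79], [-1.13, 4.28], [0.06, 2.93], [-2.69, 2.69]. Speed limits (rad/s): [2.22, 2.22, 2.79, 3.14, 3.14, 3.14].

INTERFACE

Orientations are given as [roll, pitch, yaw] about the fixed x, y, z axes, in that order (R = Rz(yaw) Ry(pitch) Rx(roll)).
In Python, from rig import ctrl gives the robot as it stands.
- The arm moves only by the tool servo_tool, never from a script. Its argument "plan" is a list of rows, each a list of 7 numbers: the shift along the tool's x, y, z in mm, then the turn, a rotation vector about the tool's x, y, z in degrees, then the opening, from 0 (shut) to 1 (fully open). In form: [[dx, dy, dz, ax, ay, az, grip], ...]. A call has 1 to 5 rows; each row shifts and turns the commanded pose from where the row before left it, along the tool's axes as they then stand; what a row does not reach is not made up. A row lasts 1/12 s, in which the tool goes at most 41.7 mm and 7.16 degrees, less where a joint would pass 70% of its speed; a pose out of reach is approached as far as the arm can. A call is refused whole if a number of a shift passes 41.7 or a number of a turn 7.16, either way. A call with a gripper value outside its range is refused whole. The fingers move at their own pace and stop on an object; "newtons" is the grip in N (left out, the last holds). Time passes only in rows, so rows that do not move let the fingers close. It gives the time, the measured TCP pose, the force, the opening and the grip force at its end, in the units of the state.
- ctrl.get_state(): the state, without advancing time (a new reading comes with each control period).
- ctrl.camera(name): name is "scene" or "top" or "wrist"; returns a dict with "img" (420x560x3 uint8, red, green, blue), "depth" (420x560 float32, m along the optical axis (not along the pixel's ray), 0 where there is no reading), "mtx" (3x3 intrinsics, pixels), "camera_from_world" (4x4, takes a point from world to camera coordinates). Camera axes: x right, y down, z forward; pixel columns grow to the right and rows downward; lengths in m; the calibration is good to about 2 mm. A picture is of the moment at which its call begins.
- ctrl.sign_off(): hands the job in; it is judged then, once.
Trained networks look in a picture, given as the dict that the camera call returned (one of the last four; its "shot" number tells which), for a name from the list of things; names that differ only in an ending like _2 or _b are one class to them, and where a whole thing is asked for, a point or a joint stands for the part that bears it (a point fixed in the world has none). Each returns a list of dicts, best first, with "p" (0 to 1); they miss things now and then, are a little off and sometimes report something else, mostly with a low value. They report only what shows in the picture. A call takes as long as a camera call. They do not tell look-alikes from the thing itself.
- ctrl.silhouettes(picture, target): "region" (420x560 bool, what is visible of it) and "bbox" ([left, top, right, bottom] in pixels, round what is visible of it).
The state is a dict: "time": time; "joint_pos": joint angles; "dq": joint speeds; "joint_efforts": joint torques, N m; "tcp_pos": TCP position; "tool_rot": TCP orientation; "wrist_force": force on the tool from outside, world axes, zero at the start; "moment": the same for the moment, N m; "gripper_width": finger opening in m; "gripper_force": force on a finger pad.
Only numpy, scipy, OpenCV 4.12 (cv2) and the standard library are available. Lean on these libraries where they do the work, as an engineer would, in place of code of your own. Each camera call takes 0.05 s, during which the arm holds its last target. There are 200 camera calls.

TASK

Tidy the window sill: stand the two small dropper bottles in the divided tray, one in each compartment, set the two loose nozzle caps side by side in the round dish with their nozzles up, and lay the boxed battery cell flat and lengthwise in the plain undivided tray. Leave the big bottle and the spool of wire where they are.

Things in the scene. Friction and masses are not known exactly. Their poses are not given: they have to be found in the camera images.
- bottle_a: Dropper bottle standing upright: white round body 26 mm in diameter and 40 mm tall, then a black pointed cap (19 mm wide, narrowing to 8 mm), 62 mm tall in all, 30 g. The other one is its twin. Origin: centre of its underside; z up. Round, so its yaw has no meaning.
- bottle_b: Dropper bottle standing upright: white round body 26 mm in diameter and 40 mm tall, then a black pointed cap (19 mm wide, narrowing to 8 mm), 62 mm tall in all, 30 g. The other one is its twin. Origin: centre of its underside; z up. Round, so its yaw has no meaning.
- cap_a: Loose black ribbed screw cap with a white pointed nozzle on top, standing nozzle up: skirt 34 mm in diameter and 22 mm tall, nozzle narrowing from 17 to 5 mm, its tip 48 mm above the underside, 15 g. The other one is its twin. Origin: centre of its underside; z up. Round, so its yaw has no meaning.
- cap_b: Loose black ribbed screw cap with a white pointed nozzle on top, standing nozzle up: skirt 34 mm in diameter and 22 mm tall, nozzle narrowing from 17 to 5 mm, its tip 48 mm above the underside, 15 g. The other one is its twin. Origin: centre of its underside; z up. Round, so its yaw has no meaning.
- cell: Battery cell in its clear plastic box, lying down: a rectangular box 76 mm long and 24 mm by 24 mm in section, with the dark red, paper-banded cell seen inside, 70 g. Origin: the box's centre, 12 mm above what it lies on; x along its length.
- bottle_tray: Divided tray for the bottles, white plastic, fixed to the sill: 146 mm long (its x) and 86 mm wide (its y) outside, walls 3 mm thick, rims 15 mm above the sill, floor 4 mm thick. One wall as high as the rim, across the middle at x = 0, makes two compartments, each 68 mm by 80 mm inside, their centres at x = +36 and -36 mm, y = 0. Origin: centre of its underside, on the sill; z up.
- cap_dish: Round dish for the nozzle caps, white plastic, fixed to the sill: 138 mm in diameter at the rim, about 126 mm inside at the floor, wall 4 mm thick, rim 12 mm above the sill, floor 4 mm thick. Origin: centre of its underside, on the sill; z up.
- cell_tray: Plain undivided tray for the boxed cell, white plastic with a grey lining, fixed to the sill: 106 mm long (its x) and 76 mm wide (its y) outside, walls 3 mm thick, rims 10 mm above the sill, floor 4 mm thick. Origin: centre of its underside, on the sill; z up.
- big_bottle: Big translucent whitish bottle with a white cap, 60 mm in diameter and 150 mm tall, standing loose at one side; to be left alone. Origin: centre of its underside.
- spool: Spool of copper wire with grey flanges, 44 mm in diameter and 28 mm tall, standing loose at one side; to be left alone. Origin: centre of its underside.
Things that resemble listed ones, but are neither listed nor needed, are in the scene too. Leave any blue or yellow look-alike of the cell alone.

How it is judged:
By the outcome, as a careful person would: the job done as asked, in the order asked, and still so for the second after the job is handed in, with the robot touching nothing.
It also fails if it takes over 122 s, if anything falls off the work surface, if the arm or the gripper's body presses on something with over 40 N, if the wrist force passes 120 N, or if a joint passes its speed limit or range.

## Working session

There is one attempt and no reset: what is moved stays moved. The work goes in short steps, Python scripts to look and compute and a tool call to move; the robot and the scene stay as the last step left them, time stands still between calls to the robot, and variables do not carry over. Pictures are saved under pics/ and viewed, at most 14 in all, crops included, and the job is handed in when it is done.

Besides the shell and the picture viewer there is one more tool, called after "Call:" as name([rows], argument=value, ...), one row to a line, values as JSON. servo_tool: Moves the arm, as the interface text tells. Its arguments: {"type":"object","properties":{"plan":{"type":"array"},"newtons":{"type":"number"}},"required":["plan"]}

```bash
mkdir -p pics; cat > h.py <<'E'
import numpy as np, cv2
from rig import ctrl
def save(c,n,crop=None,s=1):
    im=c["img"][:,:,::-1]
    if crop: l,t,r,b=crop; im=im[t:b,l:r]
    cv2.imwrite("pics/"+n,cv2.resize(im,None,fx=s,fy=s))
def cloud(c):
    d=c["depth"];v,u=np.mgrid[:420,:560];K=c["mtx"]
    P=np.stack([(u-K[0,2])*d/K[0,0],(v-K[1,2])*d/K[1,1],d,np.ones_like(d)],-1)
    W=P@np.linalg.inv(c["camera_from_world"]).T
    W[d==0]=np.nan
    return W[...,:3]
E
python3 - <<'E'
from h import *
print(ctrl.get_state())
for n in ["top","scene"]:
    c=ctrl.camera(n);save(c,n+"0.png",s=1.4);W=cloud(c)
    for t in ["bottle_a","cap_a","cell","bottle_tray","cap_dish","cell_tray","big_bottle","spool"]:
        for r in ctrl.silhouettes(c,t):
            if r["p"]<.2: continue
            p=W[r["region"]];p=p[~np.isnan(p[:,0])]
            if len(p)==0: continue
            xy=p[:,:2].astype(np.float32)
            print(n,t,round(r["p"],2),r["bbox"],np.round(np.percentile(p,[2,50,98],axis=0),3).tolist(),[np.round(x,3) for x in cv2.minAreaRect(xy)])
E
```

```text
{'time': 0.0, 'joint_pos': array([-1.26356588e+00,  4.91540103e-01,  1.55945949e+00,  5.24331174e-06,
        1.09167048e+00, -1.05611807e-01]), 'dq': array([ 0.00054461, -0.00237701,  0.00202235,  0.00110732,  0.00100892,
       -0.00058963]), 'joint_efforts': array([ 1.74328034e-03, -6.12639356e+01, -2.58187723e+01,  6.94509898e-02,
        4.82622266e-02, -3.73382306e-05]), 'tcp_pos': array([ 0.25070085, -0.57225219,  0.21407037]), 'tool_rot': array([-3.14052173e+00, -1.18200386e-04,  4.12839774e-01]), 'wrist_force': array([-0.29455447, -0.64252622,  0.1601808 ]), 'moment': array([-0.02263555,  0.0190389 ,  0.02828886]), 'gripper_force': 0.0, 'gripper_width': 0.09496309043931273}
top bottle_a 0.51 [320.4, 213.5, 333.8, 224.8] [[0.427, -0.139, 0.021], [0.437, -0.126, 0.047], [0.45, -0.116, 0.063]] [array([ 0.439, -0.127]), array([0.024, 0.024]), np.float64(59.809)]
top cap_a 0.72 [362.7, 210.8, 374.9, 221.7] [[0.436, -0.253, 0.014], [0.45, -0.236, 0.023], [0.466, -0.221, 0.045]] [array([ 0.451, -0.237]), array([0.034, 0.03 ]), np.float64(89.351)]
top cap_a 0.69 [173.6, 214.0, 185.3
[... 4246 characters left out ...]
0.2] [[0.57, 0.177, 0.001], [0.616, 0.235, 0.005], [0.662, 0.29, 0.012]] [array([0.61 , 0.236]), array([0.108, 0.092]), np.float64(65.069)]
scene big_bottle 0.92 [114.7, 225.5, 141.5, 277.6] [[0.399, -0.457, 0.01], [0.425, -0.432, 0.084], [0.435, -0.403, 0.15]] [array([ 0.415, -0.431]), array([0.058, 0.045]), np.float64(78.466)]
scene big_bottle 0.21 [352.4, 200.2, 396.8, 228.6] [[0.564, 0.18, -0.001], [0.616, 0.236, 0.005], [0.664, 0.291, 0.012]] [array([0.612, 0.242]), array([0.115, 0.095]), np.float64(65.443)]
scene spool 0.47 [355.3, 149.3, 366.6, 159.0] [[0.34, 0.408, 0.002], [0.363, 0.421, 0.026], [0.376, 0.443, 0.031]] [array([0.358, 0.426]), array([0.038, 0.038]), np.float64(59.529)]
```

```bash
python3 - <<'E'
from h import *
c=ctrl.camera("top");save(c,"topz.png",(80,120,480,300),2)
E
```

```text
(no output)
```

View pics/topz.png

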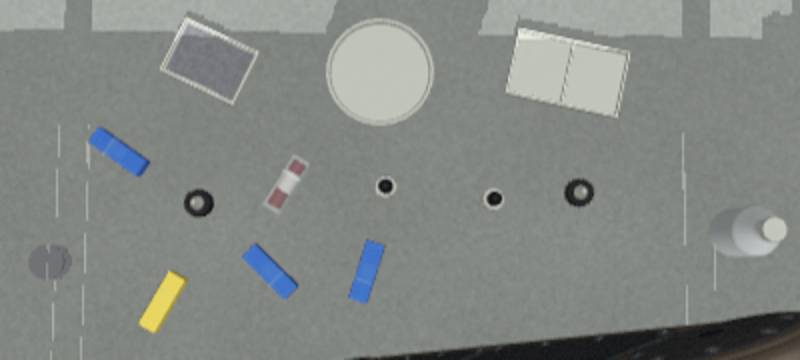

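View pics/scene0.png

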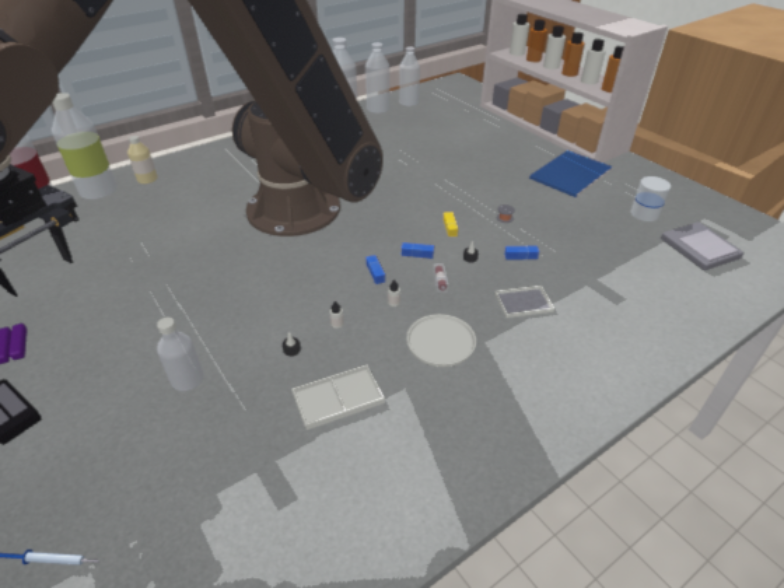

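The dark-red, paper-banded box at topz (286,183), i.e. top px (223,211), is the cell. The blue ones at topz (118,150), (270,272) and (366,270), and the yellow one at (162,301), are look-alikes. I'll measure and confirm it in a crop.

```bash
python3 - <<'E'
from h import *
c=ctrl.camera("top");save(c,"cellcrop.png",(200,190,300,240),6);W=cloud(c);s=ctrl.camera("scene");S=cloud(s)
def near(W,xy,r,z0,z1=.1):
    m=(np.hypot(W[...,0]-xy[0],W[...,1]-xy[1])<r)&(W[...,2]>z0)&(W[...,2]<z1);return W[m]
for n,xy,zt,zb in [("bA",(.439,-.127),.05,.03),("bB",(.462,.01),.05,.03),("cA",(.45,-.237),.03,.012),("cB",(.43,.242),.03,.012)]:
    for Q in (W,S):
        p=near(Q,xy,.045,zt);q=near(Q,xy,.045,zb)
        print(n,len(p),np.round(p.mean(0),4),len(q),np.round(q.min(0),3),np.round(q.max(0),3))
for Q in (W,S):
    p=near(Q,(.458,.13),.06,.018); print("cell",np.round(p.mean(0),4),cv2.minAreaRect(p[:,:2].astype(np.float32)))
i=np.linalg.inv(c["camera_from_world"])[:3,3];print("cam",i, c["mtx"][0,0])
E
```

```text
bA 40 [ 0.439  -0.1277  0.0567] 88 [ 0.426 -0.139  0.031] [ 0.451 -0.115  0.064]
bA 30 [ 0.4442 -0.1273  0.0559] 84 [ 0.433 -0.139  0.031] [ 0.455 -0.116  0.064]
bB 35 [0.4521 0.0055 0.0564] 86 [ 0.441 -0.006  0.032] [0.464 0.016 0.064]
bB 25 [0.4572 0.0066 0.056 ] 75 [ 0.443 -0.006  0.03 ] [0.468 0.02  0.064]
cA 20 [ 0.4506 -0.2363  0.0399] 156 [ 0.433 -0.254  0.012] [ 0.466 -0.22   0.055]
cA 23 [ 0.4546 -0.2363  0.0388] 130 [ 0.436 -0.253  0.012] [ 0.47  -0.217  0.049]
cB 19 [0.4304 0.2397 0.0395] 157 [0.414 0.224 0.012] [0.447 0.257 0.049]
cB 17 [0.4346 0.242  0.039 ] 86 [0.417 0.226 0.013] [0.451 0.259 0.049]
cell [0.4562 0.1302 0.0243] ((0.4563373625278473, 0.13071534037590027), (0.024640602990984917, 0.0755123719573021), 59.3498420715332)
cell [0.4606 0.1306 0.0239] ((0.45941975712776184, 0.13201619684696198), (0.024175267666578293, 0.07743439078330994), 58.6685791015625)
cam [ 0.36868238 -0.01708033  1.26996069] 499.01897403808283
```

View pics/cellcrop.png

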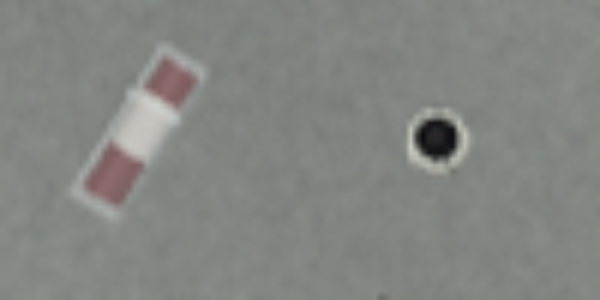

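The crop confirms it: the box at crop (140,130) is dark red with a white paper band, so that's the cell. The bottle is at crop (437,138). I'm moving to bottle_a at about (0.4415, -0.1275).

Call:
servo_tool([
  [25.2, -23.6, 0, 0, 0, 0, 0.5],
  [25.2, -23.6, 0, 0, 0, 0, 0.5],
  [25.2, -23.6, 0, 0, 0, 0, 0.5],
  [25.2, -23.6, 0, 0, 0, 0, 0.5],
  [25.2, -23.6, 0, 0, 0, 0, 0.5],
], newtons=12)

```text
time: 1.47
tcp_pos: [0.3191, -0.4124, 0.2147]
tool_rot: [3.141, -0.0, 0.412]
wrist_force: [0.5, 0.0, -0.0]
gripper_width: 0.0673
gripper_force: 0.0
```

Call:
servo_tool([
  [25.2, -23.6, 0, 0, 0, 0, 0.5],
  [25.2, -23.6, 0, 0, 0, 0, 0.5],
  [25.2, -23.6, 0, 0, 0, 0, 0.5],
  [25.2, -23.6, 0, 0, 0, 0, 0.5],
  [25.2, -23.6, 0, 0, 0, 0, 0.5],
])

```text
time: 1.88
tcp_pos: [0.3873, -0.2537, 0.2148]
tool_rot: [3.141, -0.0, 0.413]
wrist_force: [0.6, -0.0, -0.7]
gripper_width: 0.0478
gripper_force: 0.0
```

Call:
servo_tool([
  [25.2, -23.6, 24, 0, 0, 0, 0.5],
  [25.2, -23.6, 24, 0, 0, 0, 0.5],
  [25.2, -23.6, 24, 0, 0, 0, 0.5],
  [25.2, -23.6, 24, 0, 0, 0, 0.5],
  [0, 0, 0, 0, 0, 0, 0.5],
])

```text
time: 2.3
tcp_pos: [0.4407, -0.1249, 0.1164]
tool_rot: [-3.138, 0.003, 0.416]
wrist_force: [0.3, -0.5, -0.3]
gripper_width: 0.0475
gripper_force: 0.0
```

```bash
cat >> h.py <<'E'
def to(x,y,z,yaw=None):
    s=ctrl.get_state();p=s["tcp_pos"];w=s["tool_rot"][2];c,n=np.cos(w),np.sin(w)
    d=(np.array([x,y,z])-p)*1000
    print("t",round(s["time"],2),"tcp",np.round(p,4),"rpy",np.round(np.degrees(s["tool_rot"]),2),"q6",np.round(np.degrees(s["joint_pos"][[0,5]])),"w",round(s["gripper_width"],4))
    print("tool d",np.round([c*d[0]+n*d[1],n*d[0]-c*d[1],-d[2]],1))
E
python3 - <<'E'
from h import *
to(.4415,-.1275,.013)
c=ctrl.camera("wrist");save(c,"w1.png");W=cloud(c)
m=(np.hypot(W[...,0]-.4415,W[...,1]+.1275)<.03)&(W[...,2]>.015)
p=W[m];print(len(p),np.round(p.min(0),4),np.round(p.max(0),4),W[m&(W[...,2]>.05)].mean(0))
E
```

```text
t 2.3 tcp [ 0.4407 -0.1249  0.1164] rpy [-1.7978e+02  1.7000e-01  2.3860e+01] q6 [-24.  42.] w 0.0475
tool d [ -0.3   2.7 103.4]
16336 [ 0.4204 -0.1537  0.015 ] [ 0.4715 -0.0975  0.2455] [ 0.46210597 -0.11965854  0.21655783]
```

```bash
python3 - <<'E'
from h import *
c=ctrl.camera("wrist");save(c,"w1.png");W=cloud(c)
m=(np.hypot(W[...,0]-.4415,W[...,1]+.1275)<.03)&(W[...,2]>.015)&(W[...,2]<.07)
p=W[m];q=W[m&(W[...,2]>.058)];print(len(p),np.round(p.min(0),4),np.round(p.max(0),4),q.mean(0),len(q))
to(.4415,-.1275,.013)
E
```

```text
960 [ 0.4299 -0.1405  0.0151] [ 0.454  -0.1144  0.0631] [ 0.44115942 -0.12745243  0.06117797] 130
t 2.4 tcp [ 0.441  -0.1285  0.119 ] rpy [-1.7994e+02  6.0000e-02  2.3820e+01] q6 [-24.  42.] w 0.0475
tool d [  0.8  -0.7 106. ]
```

View pics/w1.png

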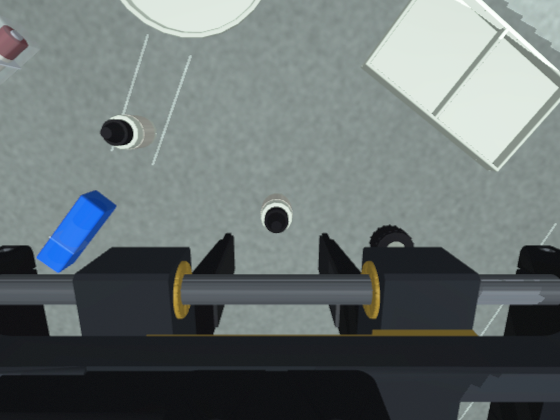

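The picture shows the bottle at pixel (276,215), centred between the fingers, and it agrees with the top view. Next: descend, grip and lift.

Call:
servo_tool([
  [0.5, -0.5, 30, 0, 0, 0, 0.5],
  [0, 0, 30, 0, 0, 0, 0.5],
  [0, 0, 25, 0, 0, 0, 0.5],
  [0, 0, 15, 0, 0, 0, 0.5],
  [0, 0, 5, 0, 0, 0, 0.5],
])

```text
time: 2.82
tcp_pos: [0.4407, -0.13, 0.0133]
tool_rot: [-3.141, 0.001, 0.411]
wrist_force: [0.5, 0.2, 0.1]
gripper_width: 0.0472
gripper_force: 0.0
```

Call:
servo_tool([
  [0, 0, 0, 0, 0, 0, 0.5],
  [0, 0, 0, 0, 0, 0, 0.5],
  [0, 0, 0, 0, 0, 0, 0.1],
  [0, 0, 0, 0, 0, 0, 0.1],
  [0, 0, 0, 0, 0, 0, 0.1],
])

```text
time: 3.23
tcp_pos: [0.4416, -0.1291, 0.0154]
tool_rot: [3.14, -0.001, 0.413]
wrist_force: [-0.1, 0.0, 0.1]
gripper_width: 0.0326
gripper_force: 0.0
```

Call:
servo_tool([
  [0, 0, 0, 0, 0, 0, 0.1],
  [0, 0, 0, 0, 0, 0, 0.1],
  [0, 0, -5, 0, 0, 0, 0.1],
  [0, 0, -15, 0, 0, 0, 0.1],
  [0, 0, -30, 0, 0, 0, 0.1],
])

```text
time: 3.65
tcp_pos: [0.44, -0.1283, 0.0634]
tool_rot: [-3.138, 0.003, 0.413]
wrist_force: [-0.2, 0.1, 0.0]
gripper_width: 0.0257
gripper_force: 12.0
```

Call:
servo_tool([
  [0, 0, -30, 0, 0, 0, 0.1],
  [0, 0, -20, 0, 0, 0, 0.1],
  [0, 0, 0, 0, 0, 0, 0.1],
])

```text
time: 3.9
tcp_pos: [0.4424, -0.1293, 0.1182]
tool_rot: [3.137, -0.004, 0.413]
wrist_force: [-0.2, 0.2, -1.0]
gripper_width: 0.0259
gripper_force: 12.0
```

```bash
python3 - <<'E'
from h import *
c=ctrl.camera("wrist");W=cloud(c)
# bottle tray by fitted rect from wrist + top
t=ctrl.camera("top");T=cloud(t)
for n,cc,Q in (("w",c,W),("t",t,T)):
    for r in ctrl.silhouettes(cc,"bottle_tray")[:1]:
        p=Q[r["region"]];p=p[(p[:,2]>.001)&(p[:,2]<.02)];print(n,r["p"],cv2.minAreaRect(p[:,:2].astype(np.float32)))
to(.597,-.259,.11)
E
```

```text
w 0.93 ((0.6042478680610657, -0.22345229983329773), (0.14663538336753845, 0.08746442943811417), 78.13609313964844)
t 0.96 ((0.6025498509407043, -0.2234881967306137), (0.14591553807258606, 0.08748945593833923), 78.13970184326172)
t 4.1 tcp [ 0.4407 -0.1286  0.1138] rpy [-1.7995e+02  5.0000e-02  2.3650e+01] q6 [-25.  42.] w 0.0258
tool d [ 90.9 182.1   3.8]
```

Call:
servo_tool([
  [13, 26, 0, 0, 0, 0, 0.1],
  [13, 26, 0, 0, 0, 0, 0.1],
  [13, 26, 0, 0, 0, 0, 0.1],
  [13, 26, 0, 0, 0, 0, 0.1],
  [13, 26, 0, 0, 0, 0, 0.1],
])

```text
time: 4.52
tcp_pos: [0.5533, -0.2225, 0.1128]
tool_rot: [-3.14, 0.002, 0.413]
wrist_force: [0.1, -0.2, -0.2]
gripper_width: 0.0258
gripper_force: 12.0
```

Call:
servo_tool([
  [13, 26, 0, 0, 0, 0, 0.1],
  [13, 26, 0, 0, 0, 0, 0.1],
  [0, 0, 0, 0, 0, 0, 0.1],
  [0, 0, 25, 0, 0, 0, 0.1],
  [0, 0, 30, 0, 0, 0, 0.1],
])

```text
time: 4.93
tcp_pos: [0.5978, -0.2593, 0.0588]
tool_rot: [3.14, -0.001, 0.413]
wrist_force: [-0.0, -0.6, -1.0]
gripper_width: 0.0259
gripper_force: 12.0
```

Call:
servo_tool([
  [0, 0, 20, 0, 0, 0, 0.1],
  [0, 0, 8, 0, 0, 0, 0.1],
  [0, 0, 0, 0, 0, 0, 0.1],
  [0, 0, 0, 0, 0, 0, 0.1],
  [0, 0, 0, 0, 0, 0, 0.1],
])

```text
time: 5.35
tcp_pos: [0.598, -0.2592, 0.0325]
tool_rot: [3.14, -0.001, 0.413]
wrist_force: [-0.5, -0.0, -0.2]
gripper_width: 0.0258
gripper_force: 12.0
```

```bash
python3 - <<'E'
from h import *
to(.597,-.259,.0190)
E
```

```text
t 5.35 tcp [ 0.598  -0.2592  0.0325] rpy [ 1.7993e+02 -5.0000e-02  2.3660e+01] q6 [-29.  37.] w 0.0258
tool d [-0.8 -0.6 13.5]
```

Call:
servo_tool([
  [-1, -0.5, 7, 0, 0, 0, 0.1],
  [0, 0, 5, 0, 0, 0, 0.1],
  [0, 0, 1, 0, 0, 0, 0.1],
  [0, 0, 0, 0, 0, 0, 0.1],
  [0, 0, 0, 0, 0, 0, 0.1],
])

```text
time: 5.77
tcp_pos: [0.5964, -0.2591, 0.0189]
tool_rot: [3.141, -0.0, 0.413]
wrist_force: [-0.6, 0.8, 4.5]
gripper_width: 0.0258
gripper_force: 12.0
```

Call:
servo_tool([
  [0, 0, 0, 0, 0, 0, 0.4],
  [0, 0, 0, 0, 0, 0, 0.4],
  [0, 0, 0, 0, 0, 0, 0.4],
  [0, 0, 0, 0, 0, 0, 0.4],
  [0, 0, 0, 0, 0, 0, 0.4],
])

```text
time: 6.18
tcp_pos: [0.5964, -0.259, 0.0184]
tool_rot: [3.142, 0.0, 0.413]
wrist_force: [0.3, 0.2, -0.2]
gripper_width: 0.0381
gripper_force: 0.0
```

Call:
servo_tool([
  [0, 0, -15, 0, 0, 0, 0.4],
  [0, 0, -30, 0, 0, 0, 0.4],
  [0, 0, -35, 0, 0, 0, 0.5],
  [0, 0, -20, 0, 0, 0, 0.5],
  [0, 0, 0, 0, 0, 0, 0.5],
])

```text
time: 6.6
tcp_pos: [0.5981, -0.2598, 0.1232]
tool_rot: [3.136, -0.004, 0.413]
wrist_force: [0.9, 0.1, -0.2]
gripper_width: 0.0467
gripper_force: 0.0
```

```bash
python3 - <<'E'
from h import *
to(.4547,.006,.12)
E
```

```text
t 6.6 tcp [ 0.5981 -0.2598  0.1232] rpy [179.67  -0.24  23.66] q6 [-29.  37.] w 0.0467
tool d [ -24.7 -301.     3.2]
```

Call:
servo_tool([
  [-2.5, -30, 0, 0, 0, 0, 0.5],
  [-2.5, -30, 0, 0, 0, 0, 0.5],
  [-2.5, -30, 0, 0, 0, 0, 0.5],
  [-2.5, -30, 0, 0, 0, 0, 0.5],
  [-2.5, -30, 0, 0, 0, 0, 0.5],
])

```text
time: 7.02
tcp_pos: [0.5236, -0.1254, 0.1178]
tool_rot: [-3.141, 0.001, 0.412]
wrist_force: [0.4, 0.3, -1.2]
gripper_width: 0.0475
gripper_force: 0.0
```

Call:
servo_tool([
  [-2.5, -30, 0, 0, 0, 0, 0.5],
  [-2.5, -30, 0, 0, 0, 0, 0.5],
  [-2.5, -30, 0, 0, 0, 0, 0.5],
  [-2.5, -30, 0, 0, 0, 0, 0.5],
  [-2.5, -30, 0, 0, 0, 0, 0.5],
])

```text
time: 7.43
tcp_pos: [0.452, 0.0069, 0.118]
tool_rot: [-3.141, 0.001, 0.413]
wrist_force: [-0.1, 0.1, 0.3]
gripper_width: 0.0476
gripper_force: 0.0
```

Call:
servo_tool([
  [0, 0, 0, 0, 0, 0, 0.5],
  [0, 0, 0, 0, 0, 0, 0.5],
])

```text
time: 7.6
tcp_pos: [0.4526, 0.0067, 0.1183]
tool_rot: [-3.142, 0.0, 0.415]
wrist_force: [1.0, -0.8, 0.2]
gripper_width: 0.0475
gripper_force: 0.0
```

```bash
python3 - <<'E'
from h import *
c=ctrl.camera("wrist");W=cloud(c)
m=(np.hypot(W[...,0]-.4547,W[...,1]-.006)<.03)&(W[...,2]<.07)
q=W[m&(W[...,2]>.058)].mean(0);print(q)
to(q[0],q[1],.0145)
E
```

```text
[0.45500901 0.00643021 0.06095647]
t 7.65 tcp [0.4533 0.006  0.1183] rpy [179.99  -0.    23.72] q6 [-8. 59.] w 0.0478
tool d [  1.7   0.3 103.8]
```

Call:
servo_tool([
  [1.7, 0.3, 30, 0, 0, 0, 0.5],
  [0, 0, 30, 0, 0, 0, 0.5],
  [0, 0, 25, 0, 0, 0, 0.5],
  [0, 0, 14, 0, 0, 0, 0.5],
  [0, 0, 5, 0, 0, 0, 0.5],
])

```text
time: 8.07
tcp_pos: [0.4545, 0.0053, 0.0122]
tool_rot: [-3.14, 0.003, 0.411]
wrist_force: [0.2, 0.5, 1.2]
gripper_width: 0.0476
gripper_force: 0.0
```

Call:
servo_tool([
  [0, 0, 0, 0, 0, 0, 0.5],
  [0, 0, 0, 0, 0, 0, 0.5],
  [0, 0, 0, 0, 0, 0, 0.1],
  [0, 0, 0, 0, 0, 0, 0.1],
  [0, 0, 0, 0, 0, 0, 0.1],
])

```text
time: 8.48
tcp_pos: [0.4553, 0.0061, 0.0153]
tool_rot: [3.141, -0.001, 0.413]
wrist_force: [0.7, -0.1, 0.7]
gripper_width: 0.0329
gripper_force: 0.0
```

Call:
servo_tool([
  [0, 0, 0, 0, 0, 0, 0.1],
  [0, 0, 0, 0, 0, 0, 0.1],
  [0, 0, -5, 0, 0, 0, 0.1],
  [0, 0, -15, 0, 0, 0, 0.1],
  [0, 0, -30, 0, 0, 0, 0.1],
])

```text
time: 8.9
tcp_pos: [0.4536, 0.0063, 0.0634]
tool_rot: [-3.139, 0.004, 0.413]
wrist_force: [0.3, 0.4, -0.3]
gripper_width: 0.0258
gripper_force: 12.0
```

Call:
servo_tool([
  [0, 0, -30, 0, 0, 0, 0.1],
  [0, 0, -20, 0, 0, 0, 0.1],
  [8, 30, 0, 0, 0, 0, 0.1],
  [8, 30, 0, 0, 0, 0, 0.1],
  [8, 30, 0, 0, 0, 0, 0.1],
])

```text
time: 9.32
tcp_pos: [0.5136, -0.0673, 0.1157]
tool_rot: [3.141, -0.001, 0.414]
wrist_force: [0.8, 0.5, 0.1]
gripper_width: 0.0257
gripper_force: 12.0
```

Call:
servo_tool([
  [8, 30, 0, 0, 0, 0, 0.1],
  [8, 30, 0, 0, 0, 0, 0.1],
  [8, 30, 0, 0, 0, 0, 0.1],
  [8, 30, 0, 0, 0, 0, 0.1],
  [8, 30, 0, 0, 0, 0, 0.1],
])

```text
time: 9.73
tcp_pos: [0.6103, -0.1892, 0.1149]
tool_rot: [-3.142, 0.0, 0.413]
wrist_force: [-0.1, 0.6, -1.3]
gripper_width: 0.0258
gripper_force: 12.0
```

Call:
servo_tool([
  [0, 0, 0, 0, 0, 0, 0.1],
  [0, 0, 0, 0, 0, 0, 0.1],
])

```text
time: 9.9
tcp_pos: [0.6098, -0.1889, 0.1142]
tool_rot: [-3.141, 0.0, 0.411]
wrist_force: [0.3, -0.1, -0.0]
gripper_width: 0.0256
gripper_force: 12.0
```

```bash
python3 - <<'E'
from h import *
to(.611,-.188,.019)
E
```

```text
t 9.9 tcp [ 0.6098 -0.1889  0.1142] rpy [-1.7998e+02  2.0000e-02  2.3570e+01] q6 [-23.  43.] w 0.0256
tool d [ 1.5 -0.3 95.2]
```

Call:
servo_tool([
  [1.5, 0, 30, 0, 0, 0, 0.1],
  [0, 0, 30, 0, 0, 0, 0.1],
  [0, 0, 20, 0, 0, 0, 0.1],
  [0, 0, 8, 0, 0, 0, 0.1],
  [0, 0, 4, 0, 0, 0, 0.1],
])

```text
time: 10.32
tcp_pos: [0.6102, -0.1864, 0.0216]
tool_rot: [-3.14, 0.002, 0.413]
wrist_force: [0.4, -0.0, 0.8]
gripper_width: 0.0256
gripper_force: 12.0
```

Call:
servo_tool([
  [0, 0, 3, 0, 0, 0, 0.1],
  [0, 0, 0, 0, 0, 0, 0.1],
  [0, 0, 0, 0, 0, 0, 0.1],
  [0, 0, 0, 0, 0, 0, 0.4],
  [0, 0, 0, 0, 0, 0, 0.4],
])

```text
time: 10.73
tcp_pos: [0.6115, -0.1875, 0.0204]
tool_rot: [3.141, -0.001, 0.413]
wrist_force: [0.2, 0.2, -0.1]
gripper_width: 0.0341
gripper_force: 0.0
```

Call:
servo_tool([
  [0, 0, 0, 0, 0, 0, 0.4],
  [0, 0, 0, 0, 0, 0, 0.4],
  [0, 0, 0, 0, 0, 0, 0.4],
  [0, 0, -15, 0, 0, 0, 0.4],
  [0, 0, -30, 0, 0, 0, 0.4],
])

```text
time: 11.15
tcp_pos: [0.6095, -0.1868, 0.062]
tool_rot: [-3.137, 0.004, 0.413]
wrist_force: [0.8, -0.1, 0.7]
gripper_width: 0.038
gripper_force: 0.0
```

Call:
servo_tool([
  [0, 0, -30, 0, 0, 0, 0.55],
  [0, 0, -25, 0, 0, 0, 0.55],
  [0, 0, 0, 0, 0, 0, 0.55],
  [0, 0, 0, 0, 0, 0, 0.55],
])

```text
time: 11.48
tcp_pos: [0.6115, -0.1876, 0.1208]
tool_rot: [3.14, -0.002, 0.413]
wrist_force: [-0.2, -0.1, -0.2]
gripper_width: 0.052
gripper_force: 0.0
```

```bash
python3 - <<'E'
from h import *
c=ctrl.camera("wrist");save(c,"w2.png")
to(.4525,-.2363,.12)
E
```

```text
t 11.53 tcp [ 0.6109 -0.1873  0.1195] rpy [ 1.7998e+02 -1.0000e-02  2.3650e+01] q6 [-23.  43.] w 0.0521
tool d [-164.8  -18.7   -0.5]
```

View pics/w2.png

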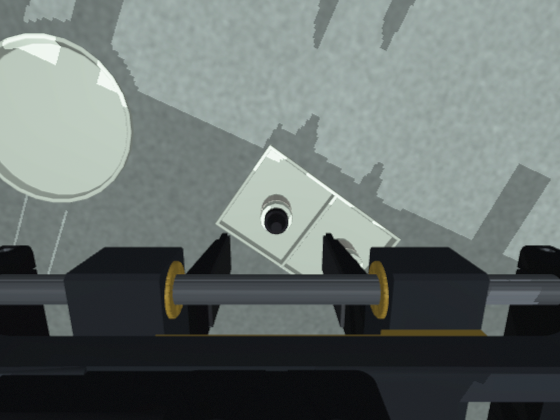

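bottle_b stands in its compartment at pixel (275,220). bottle_a shows partly behind the finger at (345,248). Next is cap_a.

Call:
servo_tool([
  [-27.5, -3.1, 0, 0, 0, 0, 0.6],
  [-27.5, -3.1, 0, 0, 0, 0, 0.6],
  [-27.5, -3.1, 0, 0, 0, 0, 0.6],
  [-27.5, -3.1, 0, 0, 0, 0, 0.6],
  [-27.5, -3.1, 0, 0, 0, 0, 0.6],
])

```text
time: 11.95
tcp_pos: [0.4771, -0.2281, 0.1181]
tool_rot: [-3.14, 0.001, 0.413]
wrist_force: [-0.6, 0.1, 0.5]
gripper_width: 0.0573
gripper_force: 0.0
```

Call:
servo_tool([
  [-27.5, -3.1, 0, 0, 0, 0, 0.6],
  [0, 0, 0, 0, 0, 0, 0.6],
  [0, 0, 0, 0, 0, 0, 0.6],
  [0, 0, 0, 0, 0, 0, 0.6],
])

```text
time: 12.28
tcp_pos: [0.4528, -0.2366, 0.1189]
tool_rot: [-3.141, 0.0, 0.412]
wrist_force: [0.9, -0.6, -0.7]
gripper_width: 0.0572
gripper_force: 0.0
```

```bash
python3 - <<'E'
from h import *
c=ctrl.camera("wrist");W=cloud(c)
m=(np.hypot(W[...,0]-.4525,W[...,1]+.2363)<.03)&(W[...,2]<.06)
q=W[m&(W[...,2]>.038)].mean(0);print(q)
to(q[0],q[1],.004)
E
```

```text
[ 0.45243983 -0.23699483  0.04419176]
t 12.33 tcp [ 0.4531 -0.2364  0.119 ] rpy [-1.7998e+02  1.0000e-02  2.3670e+01] q6 [-35.  31.] w 0.0571
tool d [ -0.9   0.3 115. ]
```

Call:
servo_tool([
  [-1, 0, 30, 0, 0, 0, 0.6],
  [0, 0, 30, 0, 0, 0, 0.6],
  [0, 0, 25, 0, 0, 0, 0.6],
  [0, 0, 14, 0, 0, 0, 0.6],
  [0, 0, 7, 0, 0, 0, 0.6],
])

```text
time: 12.75
tcp_pos: [0.4516, -0.236, 0.0111]
tool_rot: [-3.139, 0.002, 0.414]
wrist_force: [-0.2, -0.5, -0.2]
gripper_width: 0.057
gripper_force: 0.0
```

Call:
servo_tool([
  [0, 0, 5, 0, 0, 0, 0.6],
  [0, 0, 4, 0, 0, 0, 0.6],
  [0, 0, 0, 0, 0, 0, 0.6],
  [0, 0, 0, 0, 0, 0, 0.2],
  [0, 0, 0, 0, 0, 0, 0.2],
])

```text
time: 13.17
tcp_pos: [0.4519, -0.2371, 0.0052]
tool_rot: [3.14, -0.001, 0.413]
wrist_force: [-0.9, 0.5, 0.0]
gripper_width: 0.0485
gripper_force: 0.0
```

Call:
servo_tool([
  [0, 0, 0, 0, 0, 0, 0.2],
  [0, 0, 0, 0, 0, 0, 0.2],
  [0, 0, 0, 0, 0, 0, 0.2],
  [0, 0, 0, 0, 0, 0, 0.2],
  [0, 0, -5, 0, 0, 0, 0.2],
])

```text
time: 13.58
tcp_pos: [0.4514, -0.2368, 0.0093]
tool_rot: [-3.141, 0.0, 0.413]
wrist_force: [0.5, 0.7, -0.9]
gripper_width: 0.0335
gripper_force: 12.0
```

Call:
servo_tool([
  [0, 0, -20, 0, 0, 0, 0.2],
  [0, 0, -30, 0, 0, 0, 0.2],
  [0, 0, -30, 0, 0, 0, 0.2],
  [0, 0, -15, 0, 0, 0, 0.2],
  [0, 0, 0, 0, 0, 0, 0.2],
])

```text
time: 14.0
tcp_pos: [0.4526, -0.2376, 0.1078]
tool_rot: [3.137, -0.003, 0.413]
wrist_force: [-0.8, -0.9, -0.7]
gripper_width: 0.0339
gripper_force: 12.0
```

```bash
python3 - <<'E'
from h import *
c=ctrl.camera("wrist");W=cloud(c);t=ctrl.camera("top");T=cloud(t)
for n,cc,Q in (("w",c,W),("t",t,T)):
    for r in ctrl.silhouettes(cc,"cap_dish")[:1]:
        p=Q[r["region"]];p=p[(p[:,2]>.001)&(p[:,2]<.016)];print(n,r["p"],cv2.minEnclosingCircle(p[:,:2].astype(np.float32)),p.min(0),p.max(0))
# cap placed at centre - 21mm along tool x
to(.602-.0192,.016-.0084,.1)
E
```

```text
t 0.83 ((0.6012927889823914, 0.015491931699216366), 0.06844985485076904) [ 0.5340898  -0.05243444  0.00100268] [0.66915478 0.0834641  0.01594121]
t 14.2 tcp [ 0.4511 -0.2366  0.1036] rpy [-1.7993e+02  5.0000e-02  2.3650e+01] q6 [-35.  31.] w 0.034
tool d [ 218.6 -170.9    3.6]
```

Call:
servo_tool([
  [24.3, -19, 0, 0, 0, 0, 0.2],
  [24.3, -19, 0, 0, 0, 0, 0.2],
  [24.3, -19, 0, 0, 0, 0, 0.2],
  [24.3, -19, 0, 0, 0, 0, 0.2],
  [24.3, -19, 0, 0, 0, 0, 0.2],
])

```text
time: 14.62
tcp_pos: [0.5247, -0.0997, 0.1031]
tool_rot: [-3.14, 0.002, 0.412]
wrist_force: [0.4, 0.1, -0.1]
gripper_width: 0.0336
gripper_force: 12.0
```

Call:
servo_tool([
  [24.3, -19, 0, 0, 0, 0, 0.2],
  [24.3, -19, 0, 0, 0, 0, 0.2],
  [24.3, -19, 0, 0, 0, 0, 0.2],
  [24.3, -19, 0, 0, 0, 0, 0.2],
  [0, 0, 20, 0, 0, 0, 0.2],
])

```text
time: 15.03
tcp_pos: [0.5863, 0.0113, 0.0854]
tool_rot: [3.14, -0.004, 0.416]
wrist_force: [-0.2, -0.3, 0.2]
gripper_width: 0.0338
gripper_force: 12.0
```

Call:
servo_tool([
  [0, 0, 30, 0, 0, 0, 0.2],
  [0, 0, 20, 0, 0, 0, 0.2],
  [0, 0, 5, 0, 0, 0, 0.2],
  [0, 0, 0, 0, 0, 0, 0.2],
  [0, 0, 0, 0, 0, 0, 0.2],
])

```text
time: 15.45
tcp_pos: [0.5833, 0.0073, 0.0294]
tool_rot: [-3.141, 0.001, 0.413]
wrist_force: [0.2, -0.5, 0.0]
gripper_width: 0.0337
gripper_force: 12.0
```

```bash
python3 - <<'E'
from h import *
to(.5828,.0076,.0085)
E
```

```text
t 15.45 tcp [0.5833 0.0073 0.0294] rpy [-1.7998e+02  4.0000e-02  2.3640e+01] q6 [-6. 61.] w 0.0337
tool d [-0.4 -0.5 20.9]
```

Call:
servo_tool([
  [0, 0, 10, 0, 0, 0, 0.2],
  [0, 0, 7, 0, 0, 0, 0.2],
  [0, 0, 3, 0, 0, 0, 0.2],
  [0, 0, 1, 0, 0, 0, 0.2],
  [0, 0, 0, 0, 0, 0, 0.2],
])

```text
time: 15.87
tcp_pos: [0.5833, 0.0074, 0.0087]
tool_rot: [3.141, -0.0, 0.413]
wrist_force: [-0.2, -0.8, -0.1]
gripper_width: 0.0336
gripper_force: 12.0
```

Call:
servo_tool([
  [0, 0, 0, 0, 0, 0, 0.2],
  [0, 0, 0, 0, 0, 0, 0.5],
  [0, 0, 0, 0, 0, 0, 0.5],
  [0, 0, 0, 0, 0, 0, 0.5],
  [0, 0, 0, 0, 0, 0, 0.5],
])

```text
time: 16.28
tcp_pos: [0.5833, 0.0074, 0.0085]
tool_rot: [3.141, -0.0, 0.413]
wrist_force: [-0.1, -0.6, 0.8]
gripper_width: 0.047
gripper_force: 0.0
```

Call:
servo_tool([
  [0, 0, 0, 0, 0, 0, 0.5],
  [0, 0, -15, 0, 0, 0, 0.5],
  [0, 0, -30, 0, 0, 0, 0.5],
  [0, 0, -35, 0, 0, 0, 0.6],
  [0, 0, -25, 0, 0, 0, 0.6],
])

```text
time: 16.7
tcp_pos: [0.5836, 0.0075, 0.1157]
tool_rot: [3.141, -0.001, 0.413]
wrist_force: [-0.1, 0.4, -0.2]
gripper_width: 0.055
gripper_force: 0.0
```

```bash
python3 - <<'E'
from h import *
to(.4325,.241,.12)
E
```

```text
t 16.7 tcp [0.5836 0.0075 0.1157] rpy [ 1.7996e+02 -6.0000e-02  2.3660e+01] q6 [-6. 61.] w 0.055
tool d [ -44.7 -274.5   -4.3]
```

Call:
servo_tool([
  [-4.5, -27.5, 0, 0, 0, 0, 0.6],
  [-4.5, -27.5, 0, 0, 0, 0, 0.6],
  [-4.5, -27.5, 0, 0, 0, 0, 0.6],
  [-4.5, -27.5, 0, 0, 0, 0, 0.6],
  [-4.5, -27.5, 0, 0, 0, 0, 0.6],
])

```text
time: 17.12
tcp_pos: [0.5067, 0.1253, 0.1136]
tool_rot: [3.141, -0.0, 0.413]
wrist_force: [0.3, -0.3, 0.3]
gripper_width: 0.057
gripper_force: 0.0
```

Call:
servo_tool([
  [-4.5, -27.5, 0, 0, 0, 0, 0.6],
  [-4.5, -27.5, 0, 0, 0, 0, 0.6],
  [-4.5, -27.5, 0, 0, 0, 0, 0.6],
  [-4.5, -27.5, 0, 0, 0, 0, 0.6],
  [-4.5, -27.5, 0, 0, 0, 0, 0.6],
])

```text
time: 17.53
tcp_pos: [0.4309, 0.2423, 0.1136]
tool_rot: [3.141, -0.0, 0.413]
wrist_force: [0.9, 1.2, 0.0]
gripper_width: 0.057
gripper_force: 0.0
```

Call:
servo_tool([
  [0, 0, 0, 0, 0, 0, 0.6],
  [0, 0, 0, 0, 0, 0, 0.6],
  [0, 0, 0, 0, 0, 0, 0.6],
])

```text
time: 17.78
tcp_pos: [0.4321, 0.2411, 0.1135]
tool_rot: [3.141, -0.0, 0.413]
wrist_force: [0.8, -0.6, -0.5]
gripper_width: 0.0572
gripper_force: 0.0
```

```bash
python3 - <<'E'
from h import *
c=ctrl.camera("wrist");W=cloud(c)
m=(np.hypot(W[...,0]-.4325,W[...,1]-.241)<.03)&(W[...,2]<.06)
q=W[m&(W[...,2]>.038)].mean(0);print(q)
to(q[0],q[1],.004)
E
```

```text
[0.43333611 0.24266947 0.04423549]
t 17.83 tcp [0.4323 0.2408 0.1135] rpy [ 1.7999e+02 -1.0000e-02  2.3630e+01] q6 [21. 88.] w 0.0572
tool d [  1.7  -1.3 109.5]
```

Call:
servo_tool([
  [1.7, -1.3, 30, 0, 0, 0, 0.6],
  [0, 0, 30, 0, 0, 0, 0.6],
  [0, 0, 22, 0, 0, 0, 0.6],
  [0, 0, 12, 0, 0, 0, 0.6],
  [0, 0, 6, 0, 0, 0, 0.6],
])

```text
time: 18.25
tcp_pos: [0.4328, 0.242, 0.0117]
tool_rot: [3.142, 0.003, 0.411]
wrist_force: [-0.3, -0.8, 0.3]
gripper_width: 0.0569
gripper_force: 0.0
```

Call:
servo_tool([
  [0, 0, 5, 0, 0, 0, 0.6],
  [0, 0, 4, 0, 0, 0, 0.6],
  [0, 0, 0, 0, 0, 0, 0.6],
  [0, 0, 0, 0, 0, 0, 0.2],
  [0, 0, 0, 0, 0, 0, 0.2],
])

```text
time: 18.67
tcp_pos: [0.4332, 0.2432, 0.0051]
tool_rot: [3.141, -0.001, 0.413]
wrist_force: [-0.6, -0.2, -0.6]
gripper_width: 0.0488
gripper_force: 0.0
```

Call:
servo_tool([
  [0, 0, 0, 0, 0, 0, 0.2],
  [0, 0, 0, 0, 0, 0, 0.2],
  [0, 0, 0, 0, 0, 0, 0.2],
  [0, 0, 0, 0, 0, 0, 0.2],
  [0, 0, -5, 0, 0, 0, 0.2],
])

```text
time: 19.08
tcp_pos: [0.4326, 0.2431, 0.0092]
tool_rot: [3.142, 0.001, 0.413]
wrist_force: [-0.3, 0.4, 0.2]
gripper_width: 0.0335
gripper_force: 12.0
```

Call:
servo_tool([
  [0, 0, -20, 0, 0, 0, 0.2],
  [0, 0, -30, 0, 0, 0, 0.2],
  [0, 0, -30, 0, 0, 0, 0.2],
  [0, 0, -15, 0, 0, 0, 0.2],
  [0, 0, 0, 0, 0, 0, 0.2],
])

```text
time: 19.5
tcp_pos: [0.4339, 0.2437, 0.1077]
tool_rot: [3.141, -0.005, 0.413]
wrist_force: [0.7, 1.0, 0.2]
gripper_width: 0.0337
gripper_force: 12.0
```

```bash
python3 - <<'E'
from h import *
to(.602+.0195,.016+.0085,.1)
E
```

```text
t 19.5 tcp [0.4339 0.2437 0.1077] rpy [179.98  -0.3   23.66] q6 [22. 88.] w 0.0337
tool d [ 83.8 276.1   7.7]
```

Call:
servo_tool([
  [8.5, 27.5, 0, 0, 0, 0, 0.2],
  [8.5, 27.5, 0, 0, 0, 0, 0.2],
  [8.5, 27.5, 0, 0, 0, 0, 0.2],
  [8.5, 27.5, 0, 0, 0, 0, 0.2],
  [8.5, 27.5, 0, 0, 0, 0, 0.2],
])

```text
time: 19.92
tcp_pos: [0.5272, 0.1331, 0.1036]
tool_rot: [-3.141, 0.001, 0.413]
wrist_force: [0.7, -0.0, -0.2]
gripper_width: 0.0335
gripper_force: 12.0
```

Call:
servo_tool([
  [8.5, 27.5, 0, 0, 0, 0, 0.2],
  [8.5, 27.5, 0, 0, 0, 0, 0.2],
  [8.5, 27.5, 0, 0, 0, 0, 0.2],
  [8.5, 27.5, 0, 0, 0, 0, 0.2],
  [8.5, 27.5, 0, 0, 0, 0, 0.2],
])

```text
time: 20.33
tcp_pos: [0.6213, 0.0241, 0.1033]
tool_rot: [-3.141, 0.001, 0.413]
wrist_force: [0.3, 0.3, -0.3]
gripper_width: 0.0338
gripper_force: 12.0
```

Call:
servo_tool([
  [0, 0, 0, 0, 0, 0, 0.2],
  [0, 0, 0, 0, 0, 0, 0.2],
  [0, 0, 15, 0, 0, 0, 0.2],
  [0, 0, 15, 0, 0, 0, 0.2],
  [0, 0, 0, 0, 0, 0, 0.2],
])

```text
time: 20.75
tcp_pos: [0.6187, 0.0264, 0.0717]
tool_rot: [-3.139, 0.004, 0.414]
wrist_force: [-0.3, 0.4, -1.5]
gripper_width: 0.0336
gripper_force: 12.0
```

```bash
python3 - <<'E'
from h import *
c=ctrl.camera("top");W=cloud(c)
m=(np.hypot(W[...,0]-.583,W[...,1]-.0075)<.035)&(W[...,2]>.012)&(W[...,2]<.06)
print(W[m].mean(0) if m.any() else None)
to(.6215,.0245,.0085)
E
```

```text
None
t 20.8 tcp [0.6194 0.0263 0.0731] rpy [-179.91    0.18   23.7 ] q6 [-4. 63.] w 0.0337
tool d [ 1.2  2.5 64.6]
```

Call:
servo_tool([
  [0.8, 1.5, 20, 0, 0, 0, 0.2],
  [0, 0, 20, 0, 0, 0, 0.2],
  [0, 0, 12, 0, 0, 0, 0.2],
  [0, 0, 7, 0, 0, 0, 0.2],
  [0, 0, 3, 0, 0, 0, 0.2],
])

```text
time: 21.22
tcp_pos: [0.622, 0.0247, 0.012]
tool_rot: [-3.141, 0.001, 0.413]
wrist_force: [-0.2, 0.2, -0.2]
gripper_width: 0.034
gripper_force: 12.0
```

Call:
servo_tool([
  [0, 0, 2, 0, 0, 0, 0.2],
  [0, 0, 0.5, 0, 0, 0, 0.2],
  [0, 0, 0, 0, 0, 0, 0.2],
])

```text
time: 21.47
tcp_pos: [0.6226, 0.0243, 0.0106]
tool_rot: [3.141, -0.001, 0.413]
wrist_force: [-0.7, 0.3, 0.2]
gripper_width: 0.0339
gripper_force: 12.0
```

Call:
servo_tool([
  [0, 0, 0, 0, 0, 0, 0.5],
  [0, 0, 0, 0, 0, 0, 0.5],
  [0, 0, 0, 0, 0, 0, 0.5],
  [0, 0, 0, 0, 0, 0, 0.5],
  [0, 0, 0, 0, 0, 0, 0.5],
])

```text
time: 21.88
tcp_pos: [0.6224, 0.0243, 0.0101]
tool_rot: [3.141, -0.0, 0.413]
wrist_force: [-0.3, 0.3, -0.5]
gripper_width: 0.0473
gripper_force: 0.0
```

Call:
servo_tool([
  [0, 0, -15, 0, 0, 0, 0.5],
  [0, 0, -30, 0, 0, 0, 0.5],
  [0, 0, -35, 0, 0, 0, 0.5],
  [0, 0, -25, 0, 0, 0, 0.5],
  [0, 0, 0, 0, 0, 0, 0.5],
])

```text
time: 22.3
tcp_pos: [0.6244, 0.0243, 0.1202]
tool_rot: [3.138, -0.007, 0.413]
wrist_force: [0.2, -0.2, -0.1]
gripper_width: 0.0476
gripper_force: 0.0
```

```bash
python3 - <<'E'
from h import *
c=ctrl.camera("wrist");save(c,"w3.png")
to(.458,.131,.12)
E
```

```text
t 22.35 tcp [0.6235 0.0243 0.1177] rpy [179.86  -0.25  23.66] q6 [-4. 63.] w 0.0476
tool d [-108.7 -164.1   -2.3]
```

View pics/w3.png

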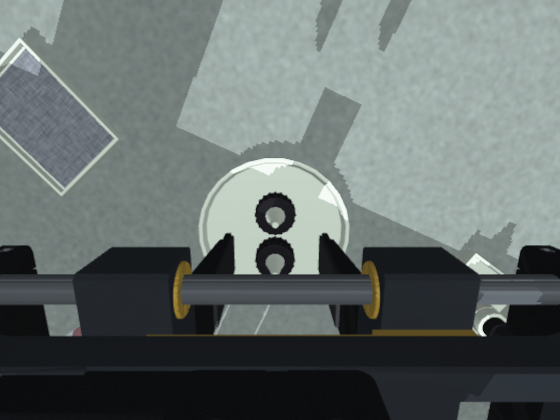

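Both caps stand nozzle up in the dish, at pixels (276,213) and (275,260). Next is the cell: translate, then turn 54° so the fingers close across its width.

Call:
servo_tool([
  [-15.4, -23.4, 0, 0, 0, 0, 0.5],
  [-15.4, -23.4, 0, 0, 0, 0, 0.5],
  [-15.4, -23.4, 0, 0, 0, 0, 0.5],
  [-15.4, -23.4, 0, 0, 0, 0, 0.5],
  [-15.4, -23.4, 0, 0, 0, 0, 0.5],
])

```text
time: 22.77
tcp_pos: [0.5031, 0.101, 0.1139]
tool_rot: [-3.141, 0.002, 0.412]
wrist_force: [0.7, 0.9, -0.0]
gripper_width: 0.0477
gripper_force: 0.0
```

Call:
servo_tool([
  [-15.4, -23.4, 0, 0, 0, 0, 0.5],
  [-15.4, -23.4, 0, 0, 0, 0, 0.5],
  [0, 0, 0, 0, 0, 6.8, 0.5],
  [0, 0, 0, 0, 0, 6.8, 0.5],
  [0, 0, 0, 0, 0, 6.8, 0.5],
])

```text
time: 23.18
tcp_pos: [0.4571, 0.1314, 0.1142]
tool_rot: [3.141, 0.001, 0.052]
wrist_force: [0.8, -0.1, -0.6]
gripper_width: 0.0472
gripper_force: 0.0
```

Call:
servo_tool([
  [0, 0, 0, 0, 0, 6.8, 0.5],
  [0, 0, 0, 0, 0, 6.8, 0.5],
  [0, 0, 0, 0, 0, 6.8, 0.5],
  [0, 0, 0, 0, 0, 6.8, 0.5],
  [0, 0, 0, 0, 0, 6.8, 0.5],
])

```text
time: 23.6
tcp_pos: [0.4573, 0.131, 0.114]
tool_rot: [3.14, 0.001, -0.543]
wrist_force: [0.1, -0.4, 0.1]
gripper_width: 0.048
gripper_force: 0.0
```

Call:
servo_tool([
  [0, 0, 0, 0, 0, 0, 0.5],
  [0, 0, 0, 0, 0, 0, 0.5],
  [0, 0, 0, 0, 0, 0, 0.5],
])

```text
time: 23.85
tcp_pos: [0.4576, 0.1311, 0.1145]
tool_rot: [3.141, 0.001, -0.533]
wrist_force: [-0.4, 0.6, -0.2]
gripper_width: 0.0473
gripper_force: 0.0
```

```bash
python3 - <<'E'
from h import *
c=ctrl.camera("wrist");save(c,"w4.png");W=cloud(c)
m=(np.hypot(W[...,0]-.458,W[...,1]-.131)<.06)&(W[...,2]>.017)&(W[...,2]<.03)
r=cv2.minAreaRect(W[m][:,:2].astype(np.float32));print(r,m.sum())
t=ctrl.camera("top");T=cloud(t)
for s in ctrl.silhouettes(t,"cell_tray")[:1]:
    p=T[s["region"]];p=p[(p[:,2]>.001)&(p[:,2]<.02)];print(s["p"],cv2.minAreaRect(p[:,:2].astype(np.float32)))
to(.458,.131,.005)
E
```

```text
((0.4576784074306488, 0.13087159395217896), (0.0242038331925869, 0.0751279965043068), 59.890968322753906) 2465
0.77 ((0.6126883625984192, 0.23361018300056458), (0.10765254497528076, 0.07741361111402512), 67.00861358642578)
t 24.0 tcp [0.4578 0.1311 0.1148] rpy [ 1.7999e+02  1.0000e-02 -3.0640e+01] q6 [  8. 129.] w 0.0474
tool d [  0.2  -0.  109.8]
```

View pics/w4.png

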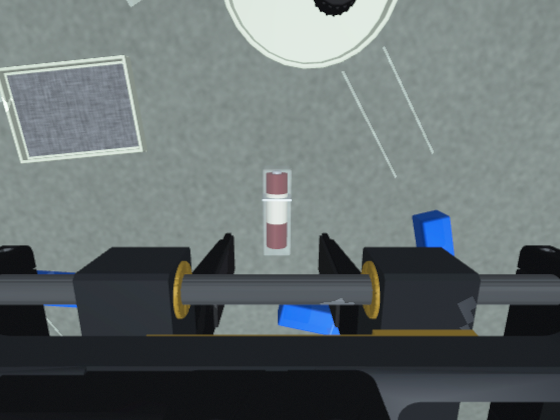

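The dark-red cell at pixel (277,212) lies along the tool's x axis, centred between the fingers. Gripping it.

Call:
servo_tool([
  [0, 0, 30, 0, 0, 0, 0.5],
  [0, 0, 30, 0, 0, 0, 0.5],
  [0, 0, 22, 0, 0, 0, 0.5],
  [0, 0, 12, 0, 0, 0, 0.5],
  [0, 0, 7, 0, 0, 0, 0.5],
], newtons=18)

```text
time: 24.42
tcp_pos: [0.4573, 0.131, 0.0124]
tool_rot: [3.14, 0.002, -0.535]
wrist_force: [-0.4, -0.2, 0.5]
gripper_width: 0.0477
gripper_force: 0.0
```

Call:
servo_tool([
  [0, 0, 5, 0, 0, 0, 0.5],
  [0, 0, 4, 0, 0, 0, 0.5],
  [0, 0, 0, 0, 0, 0, 0.5],
  [0, 0, 0, 0, 0, 0, 0.1],
  [0, 0, 0, 0, 0, 0, 0.1],
])

```text
time: 24.83
tcp_pos: [0.4582, 0.1312, 0.0056]
tool_rot: [-3.141, -0.001, -0.537]
wrist_force: [-0.5, 0.6, -0.5]
gripper_width: 0.0392
gripper_force: 0.0
```

Call:
servo_tool([
  [0, 0, 0, 0, 0, 0, 0.1],
  [0, 0, 0, 0, 0, 0, 0.1],
  [0, 0, 0, 0, 0, 0, 0.1],
  [0, 0, 0, 0, 0, 0, 0.1],
  [0, 0, -5, 0, 0, 0, 0.1],
])

```text
time: 25.25
tcp_pos: [0.4576, 0.1311, 0.0097]
tool_rot: [3.141, 0.001, -0.537]
wrist_force: [0.6, -0.1, 0.0]
gripper_width: 0.0239
gripper_force: 18.0
```

Call:
servo_tool([
  [0, 0, -20, 0, 0, 0, 0.1],
  [0, 0, -30, 0, 0, 0, 0.1],
  [0, 0, -30, 0, 0, 0, 0.1],
  [0, 0, -15, 0, 0, 0, 0.1],
  [0, 0, 0, 0, 0, 0, 0.1],
])

```text
time: 25.67
tcp_pos: [0.4591, 0.1313, 0.1081]
tool_rot: [-3.138, -0.004, -0.537]
wrist_force: [0.3, 0.6, -0.7]
gripper_width: 0.0236
gripper_force: 18.0
```

```bash
python3 - <<'E'
from h import *
c=ctrl.camera("wrist");T=cloud(c)
for s in ctrl.silhouettes(c,"cell_tray")[:1]:
    p=T[s["region"]];p=p[(p[:,2]>.001)&(p[:,2]<.014)];print(s["p"],s["bbox"],cv2.minAreaRect(p[:,:2].astype(np.float32)))
to(.6145,.2345,.1)
E
```

```text
0.82 [0.0, 58.2, 144.8, 165.8] ((0.6163192391395569, 0.236630380153656), (0.1140424907207489, 0.07880620658397675), 64.15697479248047)
t 25.77 tcp [0.4578 0.1311 0.1052] rpy [-1.7997e+02 -5.0000e-02 -3.0750e+01] q6 [  8. 129.] w 0.0238
tool d [  81.8 -169.     5.2]
```

Call:
servo_tool([
  [11.7, -24.1, 0, 0, 0, 0, 0.1],
  [11.7, -24.1, 0, 0, 0, 0, 0.1],
  [11.7, -24.1, 0, 0, 0, 0, 0.1],
  [11.7, -24.1, 0, 0, 0, 0, 0.1],
  [11.7, -24.1, 0, 0, 0, 0, 0.1],
])

```text
time: 26.18
tcp_pos: [0.5701, 0.2054, 0.1031]
tool_rot: [3.14, 0.002, -0.537]
wrist_force: [1.1, -0.2, -0.3]
gripper_width: 0.0241
gripper_force: 18.0
```

Call:
servo_tool([
  [11.7, -24.1, 0, 0, 0, 0, 0.1],
  [11.7, -24.1, 0, 0, 0, 0, 0.1],
  [0, 0, 0, 0, 0, -6.8, 0.1],
  [0, 0, 0, 0, 0, -6.8, 0.1],
  [0, 0, 0, 0, 0, -6.8, 0.1],
])

```text
time: 26.6
tcp_pos: [0.6139, 0.2342, 0.1023]
tool_rot: [3.14, 0.003, -0.175]
wrist_force: [0.2, 0.7, -0.3]
gripper_width: 0.0242
gripper_force: 18.0
```

Call:
servo_tool([
  [0, 0, 0, 0, 0, -6.8, 0.1],
  [0, 0, 0, 0, 0, -6.8, 0.1],
  [0, 0, 0, 0, 0, -6.8, 0.1],
  [0, 0, 0, 0, 0, -6.8, 0.1],
  [0, 0, 0, 0, 0, -6.8, 0.1],
])

```text
time: 27.02
tcp_pos: [0.6138, 0.234, 0.1027]
tool_rot: [-3.141, 0.003, 0.419]
wrist_force: [-0.2, -0.1, -0.0]
gripper_width: 0.0238
gripper_force: 18.0
```

Call:
servo_tool([
  [0, 0, 0, 0, 0, -6.8, 0.1],
  [0, 0, 0, 0, 0, -6.8, 0.1],
  [0, 0, 0, 0, 0, -6.8, 0.1],
  [0, 0, 0, 0, 0, -6.8, 0.1],
  [0, 0, 0, 0, 0, -6.8, 0.1],
])

```text
time: 27.43
tcp_pos: [0.6138, 0.234, 0.1027]
tool_rot: [-3.14, 0.002, 1.012]
wrist_force: [0.0, 0.2, -0.7]
gripper_width: 0.0237
gripper_force: 18.0
```

Call:
servo_tool([
  [0, 0, 0, 0, 0, -6.8, 0.1],
  [0, 0, 0, 0, 0, 0, 0.1],
  [0, 0, 0, 0, 0, 0, 0.1],
  [0, 0, 0, 0, 0, 0, 0.1],
])

```text
time: 27.77
tcp_pos: [0.6142, 0.2341, 0.1039]
tool_rot: [-3.14, 0.001, 1.121]
wrist_force: [0.4, 0.0, -0.6]
gripper_width: 0.0239
gripper_force: 18.0
```

```bash
python3 - <<'E'
from h import *
c=ctrl.camera("wrist");save(c,"w5.png")
to(.6145,.235,.0092)
E
```

```text
t 27.82 tcp [0.6143 0.2342 0.1042] rpy [-1.7996e+02  4.0000e-02  6.4270e+01] q6 [15. 41.] w 0.0239
tool d [ 0.8 -0.2 95. ]
```

View pics/w5.png

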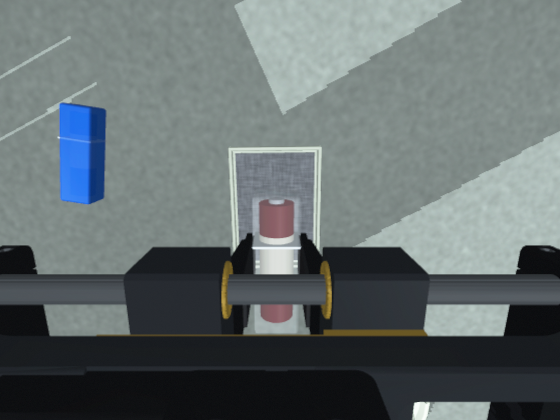

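The held cell lies parallel to the tray (edges at x = 230 and 320) and centred at about x = 277. Lowering it.

Call:
servo_tool([
  [0, 0, 25, 0, 0, -0.7, 0.1],
  [0, 0, 25, 0, 0, 0, 0.1],
  [0, 0, 18, 0, 0, 0, 0.1],
  [0, 0, 10, 0, 0, 0, 0.1],
  [0, 0, 6, 0, 0, 0, 0.1],
])

```text
time: 28.23
tcp_pos: [0.614, 0.2341, 0.0195]
tool_rot: [-3.14, 0.001, 1.136]
wrist_force: [0.5, 0.0, -0.6]
gripper_width: 0.0239
gripper_force: 18.0
```

Call:
servo_tool([
  [0, 0, 5, 0, 0, 0, 0.1],
  [0, 0, 4, 0, 0, 0, 0.1],
  [0, 0, 1, 0, 0, 0, 0.1],
  [0, 0, 0, 0, 0, 0, 0.1],
  [0, 0, 0, 0, 0, 0, 0.1],
])

```text
time: 28.65
tcp_pos: [0.6148, 0.2343, 0.0116]
tool_rot: [3.141, -0.001, 1.137]
wrist_force: [0.5, 0.1, 0.3]
gripper_width: 0.0239
gripper_force: 18.0
```

```bash
python3 - <<'E'
from h import *
to(.6145,.235,.009);print(ctrl.get_state()["wrist_force"])
E
```

```text
t 28.65 tcp [0.6148 0.2343 0.0116] rpy [ 1.7995e+02 -3.0000e-02  6.5150e+01] q6 [15. 40.] w 0.0239
tool d [ 0.5 -0.6  2.6]
[0.45113339 0.07241795 0.28769534]
```

Call:
servo_tool([
  [0, 0, 1, 0, 0, 0, 0.1],
  [0, 0, 1, 0, 0, 0, 0.1],
  [0, 0, 0.5, 0, 0, 0, 0.1],
  [0, 0, 0, 0, 0, 0, 0.1],
  [0, 0, 0, 0, 0, 0, 0.1],
])

```text
time: 29.07
tcp_pos: [0.6147, 0.2343, 0.0094]
tool_rot: [3.141, -0.0, 1.137]
wrist_force: [-1.6, -0.6, 6.4]
gripper_width: 0.0239
gripper_force: 18.0
```

Call:
servo_tool([
  [0, 0, 0, 0, 0, 0, 0.36],
  [0, 0, 0, 0, 0, 0, 0.36],
  [0, 0, 0, 0, 0, 0, 0.36],
  [0, 0, 0, 0, 0, 0, 0.36],
  [0, 0, 0, 0, 0, 0, 0.36],
])

```text
time: 29.48
tcp_pos: [0.6145, 0.2342, 0.0084]
tool_rot: [-3.142, 0.0, 1.137]
wrist_force: [0.3, -0.2, -0.2]
gripper_width: 0.0335
gripper_force: 0.0
```

Call:
servo_tool([
  [0, 0, -10, 0, 0, 0, 0.36],
  [0, 0, -20, 0, 0, 0, 0.36],
  [0, 0, -30, 0, 0, 0, 0.36],
  [0, 0, -35, 0, 0, 0, 0.36],
  [0, 0, -35, 0, 0, 0, 0.36],
])

```text
time: 29.9
tcp_pos: [0.6141, 0.2341, 0.1403]
tool_rot: [-3.141, 0.001, 1.137]
wrist_force: [-0.3, -0.1, 0.4]
gripper_width: 0.0341
gripper_force: 0.0
```

Call:
servo_tool([
  [-35, 0, -20, 0, 0, 0, 0.36],
  [-35, 0, 0, 0, 0, 0, 0.36],
  [-35, 0, 0, 0, 0, 0, 0.36],
  [-35, 0, 0, 0, 0, 0, 0.36],
  [0, 0, 0, 0, 0, 0, 0.36],
])

```text
time: 30.32
tcp_pos: [0.5534, 0.1034, 0.1595]
tool_rot: [-3.141, 0.001, 1.135]
wrist_force: [1.7, 0.2, -0.7]
gripper_width: 0.034
gripper_force: 0.0
```

```bash
python3 - <<'E'
from h import *
c=ctrl.camera("scene");save(c,"s9.png",(190,140,420,320),3)
E
```

```text
(no output)
```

View pics/s9.png

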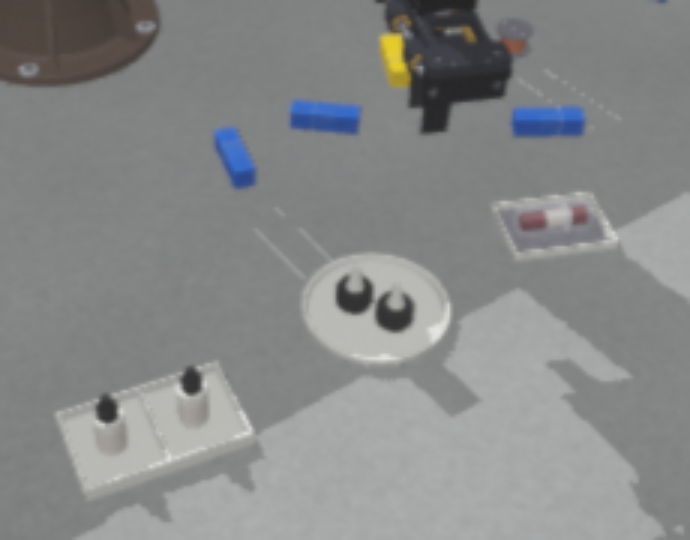

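The bottles stand one per compartment at (110,430) and (192,400). The caps are upright side by side in the dish at (354,292) and (395,308). The cell lies lengthwise in its tray at (553,217), and the gripper is clear. Handing in.

Call:
servo_tool([
  [0, 0, 0, 0, 0, 0, 0.36],
  [0, 0, 0, 0, 0, 0, 0.36],
  [0, 0, 0, 0, 0, 0, 0.36],
])

```text
time: 30.62
tcp_pos: [0.556, 0.108, 0.1585]
tool_rot: [3.141, -0.0, 1.138]
wrist_force: [0.4, -0.3, -0.1]
gripper_width: 0.034
gripper_force: 0.0
```

```bash
python3 -c "
from rig import ctrl
print(ctrl.sign_off())"
```

```text
the job is handed in; nothing more can be done
None
```

The job is handed in after about 31 s: both bottles stand in the divided tray, one per compartment; both caps are nozzle up side by side in the dish; the cell lies lengthwise in its tray; and I left the big bottle, spool and look-alikes alone.

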